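Unbolt the pantry box and put the tea tin away in the rack

TASK

Draw the red-tabbed bolt of the wooden box fully back, slide the lid it was holding fully open, and lift out the green tea tin. The box only lets you take the tin by its broad faces and the rack bay only by its narrow ends, so stand it upright on a clear part of the table, let go, take it the other way, and lower it gently (do not drop it) into the empty bay of the rack so that it stands squarely on the cork pad. Leave the bolt drawn and the lid open, and do not disturb the spice jars or the other things.

Things in the scene. Friction and masses are not known exactly. Their poses are not given: they have to be found in the camera images.
- box: Fixed wooden pantry box, 86 x 200 mm, rim at z = 112 mm (lid top 120). It may stand on the left or on the right, turned by up to 0.2 rad. Origin: centre of the underside of the whole box; x points to its far side, y along its length. The cavity (70 mm along x, 122 mm along y, walls 8 mm, floor 8 mm thick) is centred at y = -31 mm; the solid dark end from y = 38 to 100 mm carries the bolt.
- bolt (a joint): Lock slide, metres: 0 = locked (bar through the lid's keeper), 0.034 = fully back, it has to be drawn towards the box's +y. Starts at 0 to 0.005; the bar is clear of the keeper from 0.022 on. About 1.2 N of friction plus damping, no spring: it stays where it is left.
- bolt_tab (a point): Grip point on the bolt's upright red tab, which is 50 mm (box x) by 12 mm (box y) and stands from z = 129 to 165 mm; the point is on its centre line at z = 157 mm and moves with the bolt. Axes as the box. The lid's steel keeper (top at z = 134 mm) ends 26 mm from the tab on its -y side when locked.
- lid (a joint): Lid slide, metres: 0 = shut, 0.085 = fully open, moving towards the box's +x (away from the robot). Held to about 2 mm while the bolt is in. About 1.5 N of friction plus damping, no spring.
- lid_handle (a point): Grip point on the lid's dark handle bar, which is 14 mm (box x) by 64 mm (box y) and stands from z = 120 to 152 mm; the point is on its centre line at z = 142 mm and moves with the lid. Axes as the box.
- tea_tin: Loose green tin with brass bands, 60 mm (its x) x 42 mm (its y) x 96 mm tall, 0.15 to 0.3 kg. Origin: centre of its underside, z up. It starts standing in the box, its x within 0.03 rad of the box's x, with 5 mm (about) of room at each narrow end and some 30 to 50 mm beside each broad face; its top is 8 mm below the rim.
- rack: Fixed wooden rack, base 100 x 190 x 8 mm, on the side of the table that the box does not take, turned by up to 0.2 rad. Origin: centre of its underside; y runs along its three bays, centred at y = -60, 0 and 60 mm. Dividers are 6 mm thick, 46 mm deep in x, tops at z = 122 mm, with 54 mm between them, so the tin enters only with its x along the rack's x (either way round) and its ends then stand out 7 mm past the dividers. Thin retaining bars at x = +-44 mm, top at z = 29 mm.
- cork_pad: Fixed cork pad, 62 (x) x 46 (y) x 3 mm, centred on the floor of the one empty bay; which of the three bays it is differs from run to run. Origin: centre of its underside, 8 mm above the table; axes as the rack.
- spice_a: Loose spice jar with dark cap, blue label, 41 mm dia x 105 mm, standing in another bay. Origin: centre of its underside.
- spice_b: Loose spice jar with dark cap, white and red label, 41 mm dia x 105 mm, standing in another bay. Origin: centre of its underside.
- mustard_jar: Bystander: mustard jar with red lid, 62 mm dia x 86 mm, at the back between box and rack. Origin: centre of its underside. The table straight ahead of the robot, about 0.41 m from its axis, is bare; a blue cloth runner lies there, hard, its top at z = 2 mm, ending at x = 0.45 m (beyond it the table is z = 0).
- mug: Bystander: small mug, 65 x 92 x 49 mm, at the left front. Origin: centre of its underside.
- pepper_mill: Bystander: wooden pepper mill, 58 mm dia x 170 mm, at the right front. Origin: centre of its underside.

How it is judged:
On the way, in this order (a step that is already met when the one before it is completed fails the run):
1. the bolt is drawn back while the lid is still shut (value of joint bolt above 0.028 m and value of joint lid below 0.01 m), for 0.1 s.
2. the lid is slid open (value of joint lid above 0.077 m), for 0.1 s.
3. the tin stands upright on the table, let go (height (world z) of tea_tin below 0.0065 m and angle between tea_tin's own z axis and vertical below 0.1 rad and contact force between tea_tin and the fingers below 0.1 N and linear speed of tea_tin below 0.02 m/s), for 0.2 s.
At the end, for the whole second after the job is handed in: The tin stands at rest and released on the cork pad in the empty bay: within 15 mm of the pad's centre along the rack's x and 9 mm along its y, upright within 0.06 rad, its x within 0.25 rad of the rack's x; bolt still drawn by more than 26 mm and lid open by more than 72 mm (x of tea_tin in the frame of cork_pad between -0.015 and 0.015 m and y of tea_tin in the frame of cork_pad between -0.009 and 0.009 m and z of tea_tin in the frame of cork_pad between -0.002 and 0.007 m and angle between tea_tin's own z axis and vertical below 0.06 rad and angle between the x axis of tea_tin and the x axis of rack, either way round below 0.25 rad and linear speed of tea_tin below 0.02 m/s and contact force between tea_tin and the fingers below 0.1 N and value of joint bolt above 0.026 m and value of joint lid above 0.072 m); the robot touches nothing.
It fails at once if the tin is dropped into the bay (faster than 0.4 m/s over the pad with its foot below the dividers' tops) (horizontal distance between tea_tin and cork_pad below 0.03 m and height (world z) of tea_tin below 0.115 m and linear speed of tea_tin above 0.4 m/s).
It fails at once if the tin is tipped over (angle between tea_tin's own z axis and vertical above 0.8 rad).
It fails at once if a spice jar is shifted more than 25 mm or tipped (distance of any of spice_a, spice_b from where it was at the start of the episode above 0.025 m or angle between any of spice_a, spice_b's own z axis and vertical above 0.3 rad).
It fails at once if the mustard jar, mug or pepper mill is shifted more than 25 mm or tipped (distance of any of mustard_jar, mug, pepper_mill from where it was at the start of the episode above 0.025 m or angle between any of mustard_jar, mug, pepper_mill's own z axis and vertical above 0.3 rad).
It also fails if it takes over 72 s, if anything falls off the work surface, if the arm or the gripper's body presses on something with over 40 N, if the wrist force passes 120 N, or if a joint passes its speed limit or range.

ROBOT

A 7-joint arm with a two-finger parallel gripper is mounted at the origin on the work surface; the furniture and walls round the work are solid. World frame = base frame: x ahead of the robot, y to its left, z up, the work surface at z = 0. Lengths are in m, angles in rad, forces in N, time in s.
With the tool pointing down it reaches from about 0.4 to 0.85 m from the base axis. Payload 10.4 kg.
Tool frame: the origin (TCP) lies midway between the tips of the shut fingers; the grasp point (between the pads) lies 19 mm behind it (r.grasp_offset is the distance from the TCP to the grasp point, in m); z points along the fingers, y is the line along which they close (so a half turn about z gives the same grasp; the last joint's range is limited). The gripper opens to 87 mm and grips with 3 to 60 N. Pads are 19 mm wide; open, the fingers measure 117 mm over their backs; the gripper's body (75 mm by 190 mm) begins 51 mm behind the grasp point.
Start: joints at [-1.348, 0.332, -0.065, 1.46, 0.022, 1.35, -0.088], TCP at [0.152, 0.606, 0.223] pointing down, gripper open.
Joint ranges: [-2.6, 2.6], [-0.5, 2.12], [-1.47, 1.34], [0.16, 2.42], [-1.27, 4.41], [0.06, 2.06], [-2.6, 2.6]. Speed limits (rad/s): [2.22, 2.22, 2.79, 2.79, 3.14, 3.14, 3.14].

INTERFACE

Orientations are given as a unit quaternion [x, y, z, w].
In Python, from bench import r gives the robot as it stands.
- The arm moves only by the tool drive_tool, never from a script. Its argument "moves" is a list that holds one entry, the list of rows, each a list of 7 numbers: the shift along the tool's x, y, z in m, then the turn, a rotation vector about the tool's x, y, z in rad, then the opening, from 0 (shut) to 1 (fully open). In form: [[[tx, ty, tz, ax, ay, az, jaw], ...]]. A call has 1 to 10 rows; each row shifts and turns the commanded pose from where the row before left it, along the tool's axes as they then stand; what a row does not reach is not made up. A row lasts 1/10 s, in which the tool goes at most 50 mm and 8.59 degrees, less where a joint would pass 70% of its speed; a pose out of reach is approached as far as the arm can. A call is refused whole if a number of a shift passes 0.05 or a number of a turn 0.15, either way. A call with a gripper value outside its range is refused whole. The fingers move at their own pace and stop on an object; "squeeze" is the grip in N (left out, the last holds). Time passes only in rows, so rows that do not move let the fingers close. It gives the time, the measured TCP pose, the force, the opening and the grip force at its end, in the units of the state.
- r.read_state(): the state, without advancing time (a new reading comes with each control period).
- r.camera(name): name is "scene" or "side" or "wrist"; returns the picture (384x512x3 uint8, red, green, blue); there is no depth.
- r.camera_info(name): a dict with "mtx" (3x3 intrinsics, pixels), "rvec" (rotation vector, rad) and "tvec" (3), from world to camera coordinates, as OpenCV has them; the wrist camera has in their place "T_tool_cam" (4x4, takes a point from camera to tool coordinates, whose origin is the TCP and whose axes are the flange's). Camera axes: x right, y down, z forward; pixel columns grow to the right and rows downward; lengths in m; the calibration is good to about 2 mm. A picture is of the moment at which its call begins: read the wrist's pose just before it. camera_info takes no time and is no camera call.
- r.close_job(): hands the job in; it is judged then, once.
Trained networks look in the newest picture that a camera, given by its name, has taken for a name from the list of things; names that differ only in an ending like _2 or _b are one class to them, and where a whole thing is asked for, a point or a joint stands for the part that bears it (a point fixed in the world has none). Each returns a list of dicts, best first, with "conf" (0 to 1); they miss things now and then, are a little off and sometimes report something else, mostly with a low value. They report only what shows in the picture. A call takes as long as a camera call.
- r.find_in(camera, query): "bbox" ([left, top, right, bottom] in pixels, round what is visible of it).
- r.place_of(camera, query): "at" ([column, row] in pixels: a listed point, or the origin of a listed thing).
The state is a dict: "time": time; "joint_positions": joint angles; "joint_vel": joint speeds; "joint_torque": joint torques, N m; "ee_pos": TCP position; "eef_rot": TCP orientation; "ft_force": force on the tool from outside, world axes, zero at the start; "torque": the same for the moment, N m; "width": finger opening in m; "grip_force": force on a finger pad.
Only numpy, scipy, OpenCV 4.12 (cv2) and the standard library are available. Lean on these libraries where they do the work, as an engineer would, in place of code of your own. Each camera call takes 0.05 s, during which the arm holds its last target. There are 200 camera calls.

## Working session

There is one attempt and no reset: what is moved stays moved. The work goes in short steps, Python scripts to look and compute and a tool call to move; the robot and the scene stay as the last step left them, time stands still between calls to the robot, and variables do not carry over. Pictures are saved under pics/ and viewed, at most 10 in all, crops included, and the job is handed in when it is done.

Besides the shell and the picture viewer there is one more tool, called after "Call:" as a command line: name --argument value ..., lists and objects as JSON in quotes. drive_tool: Moves the arm, as the interface text tells. Its arguments: {"type":"object","properties":{"moves":{"type":"array"},"squeeze":{"type":"number"}},"required":["moves"]}

```bash
mkdir -p pics; cat > h.py <<'E'
import numpy as np, cv2
from scipy.spatial.transform import Rotation as R
from bench import r
def snap(n,f=None):
    im=r.camera(n)
    if f: cv2.imwrite('pics/'+f,im[:,:,::-1])
    return im
def cam(n,st=None):
    i=r.camera_info(n); K=np.array(i['mtx'])
    if 'rvec' in i:
        Rm=cv2.Rodrigues(np.array(i['rvec'],float))[0]; t=np.array(i['tvec']).ravel()
    else:
        st=st or r.read_state()
        T=np.eye(4);T[:3,:3]=R.from_quat(st['eef_rot']).as_matrix();T[:3,3]=st['ee_pos']
        W=np.linalg.inv(T@np.array(i['T_tool_cam'])); Rm=W[:3,:3];t=W[:3,3]
    return K,Rm,t
def at_z(c,p,z):
    K,Rm,t=c; d=Rm.T@np.linalg.solve(K,[p[0],p[1],1]); o=-Rm.T@t
    return o+d*(z-o[2])/d[2]
def proj(c,X):
    K,Rm,t=c; q=K@(Rm@np.array(X)+t); return q[:2]/q[2]
E
python3 - <<'E'
from h import *
st=r.read_state(); print(st['ee_pos'],st['eef_rot'],st['width'])
np.set_printoptions(precision=3,suppress=True)
for n in('scene','side'):
    snap(n,n+'0.png'); c=cam(n); print(n,'cam pos',-c[1].T@c[2])
    for q,z in(('box',0),('bolt_tab',.157),('lid_handle',.142),('rack',0),('cork_pad',.008),('spice_a',.008),('spice_b',.008),('mustard_jar',0),('mug',0),('pepper_mill',0)):
        for d in r.place_of(n,q)[:2]: print(q,round(d['conf'],2),np.round(d['at']),at_z(c,d['at'],z))
print(r.camera_info('wrist'))
E
```

```text
[0.15199845 0.60584817 0.22175032] [ 1.22592793e-01  9.92456815e-01 -6.88146400e-04 -5.41902076e-05] 0.08725921520258795
scene cam pos [-0.027 -0.601  0.612]
box 0.79 [261. 188.] [0.546 0.158 0.   ]
bolt_tab 0.47 [246. 133.] [0.547 0.235 0.157]
bolt_tab 0.22 [259. 188.] [ 0.393 -0.034  0.157]
lid_handle 0.8 [266. 149.] [0.548 0.137 0.142]
lid_handle 0.7 [347. 244.] [ 0.42  -0.279  0.142]
rack 0.59 [346. 249.] [ 0.538 -0.193  0.   ]
cork_pad 0.74 [365. 258.] [ 0.544 -0.245  0.008]
cork_pad 0.64 [333. 228.] [ 0.567 -0.123  0.008]
spice_a 0.87 [350. 247.] [ 0.543 -0.199  0.008]
spice_a 0.79 [331. 231.] [ 0.553 -0.128  0.008]
spice_b 0.87 [350. 247.] [ 0.543 -0.199  0.008]
spice_b 0.79 [331. 231.] [ 0.553 -0.128  0.008]
mustard_jar 0.71 [245. 131.] [0.755 0.543 0.   ]
mustard_jar 0.57 [306. 205.] [0.59  0.005 0.   ]
pepper_mill 0.8 [296. 321.] [ 0.302 -0.272  0.   ]
side cam pos [-0.339  0.217  1.058]
box 0.69 [195. 187.] [0.549 0.171 0.   ]
lid_handle 0.39 [193. 186.] [0.435 0.182 0.142]
rack 0.82 [309. 164.] [ 0.554 -0.19   0.   ]
rack 0.73 [310. 163.] [ 0.554 -0.195  0.   ]
cork_pad 0.66 [326. 165.] [ 0.527 -0.238  0.008]
spice_a 0.91 [312. 164.] [ 0.544 -0.198  0.008]
spice_b 0.91 [312. 164.] [ 0.544 -0.198  0.008]
mustard_jar 0.28 [327. 164.] [ 0.538 -0.245  0.   ]
mug 0.69 [168. 273.] [0.281 0.286 0.   ]
pepper_mill 0.68 [368. 215.] [ 0.324 -0.292  0.   ]
{'mtx': array([[332.007,   0.   , 255.186],
       [  0.   , 332.007, 192.625],
       [  0.   ,   0.   ,   1.   ]]), 'T_tool_cam': array([[-0.   , -0.96 , -0.278,  0.076],
       [ 1.   , -0.   ,  0.   ,  0.001],
       [-0.   , -0.278,  0.96 , -0.162],
       [ 0.   ,  0.   ,  0.   ,  1.   ]])}
```

View pics/scene0.png

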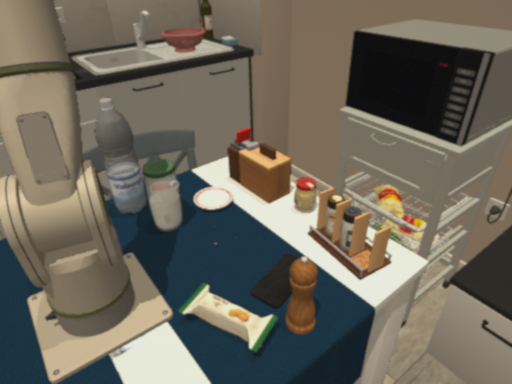

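View pics/side0.png

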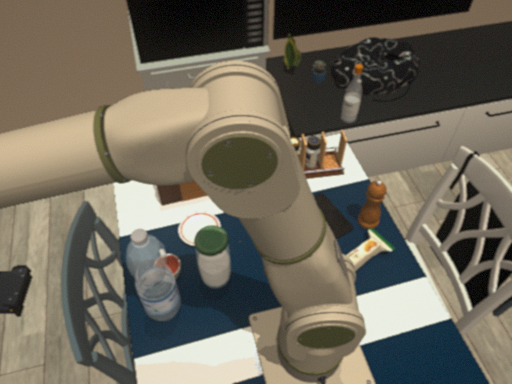

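The scene view shows the box at upper centre (red tab ~(243,133), handle ~(266,150)). The rack is at right (350,240), its empty bay nearest the camera at ~(365,258), with the jars in the other two bays. The side view is mostly blocked by the arm. I'll move above the box for a wrist look.

Call:
drive_tool --moves '[[[0,0,-0.04,0,0,0,1],[0,0,-0.04,0,0,0,1],[0,0,-0.04,0,0,0,1],[-0.03,-0.02,-0.03,0,0,-0.05,1],[-0.03,-0.025,-0.02,0,0,-0.05,1],[-0.036,-0.03,0,0,0,-0.05,1],[-0.036,-0.03,0,0,0,-0.05,1],[-0.038,-0.028,0,0,0,-0.05,1],[-0.038,-0.028,0,0,0,0,1],[-0.038,-0.028,0,0,0,0,1]]]'

```text
time: 2.1
ee_pos: [0.3792, 0.3941, 0.393]
eef_rot: [-0.002, 1.0, 0.0, 0.0]
ft_force: [-0.1, 0.0, 0.3]
width: 0.0868
grip_force: 0.0
```

Call:
drive_tool --moves '[[[-0.02,-0.04,0,0,0,0,1],[-0.02,-0.04,0,0,0,0,1],[-0.02,-0.04,0,0,0,0,1],[-0.02,-0.04,0.02,0,0,0,1],[-0.02,-0.04,0.02,0,0,0,1],[-0.01,-0.02,0.02,0,0,0,1],[0,0,0,0,0,0,1],[0,0,0,0,0,0,1]]]'

```text
time: 2.9
ee_pos: [0.4887, 0.1762, 0.3326]
eef_rot: [-0.002, 1.0, 0.0, -0.0]
ft_force: [-0.6, 0.4, -0.1]
width: 0.0869
grip_force: 0.0
```

```bash
python3 - <<'E'
from h import *
np.set_printoptions(precision=3,suppress=True)
st=r.read_state(); print(st['ee_pos'],st['eef_rot'],st['joint_positions'])
snap('wrist','w1.png'); c=cam('wrist',st)
for q,z in(('box',0),('bolt_tab',.157),('lid_handle',.142),('mustard_jar',0)):
    for d in r.place_of('wrist',q)[:2]: print(q,round(d['conf'],2),np.round(d['at']),at_z(c,d['at'],z))
    for d in r.find_in('wrist',q)[:1]: print('  ',np.round(d['bbox']))
E
```

```text
[0.489 0.176 0.333] [-0.002  1.     0.    -0.   ] [-0.736  0.051  0.318  1.567 -0.017  1.526  1.157]
box 0.89 [260. 188.] [0.549 0.185 0.   ]
   [173. 161. 339. 253.]
bolt_tab 0.74 [319. 227.] [0.55  0.247 0.157]
   [288. 198. 329. 251.]
lid_handle 0.57 [218. 224.] [0.553 0.134 0.142]
   [173. 183. 287. 250.]
mustard_jar 0.76 [146. 209.] [0.583 0.006 0.   ]
   [103. 194. 161. 247.]
```

View pics/w1.png

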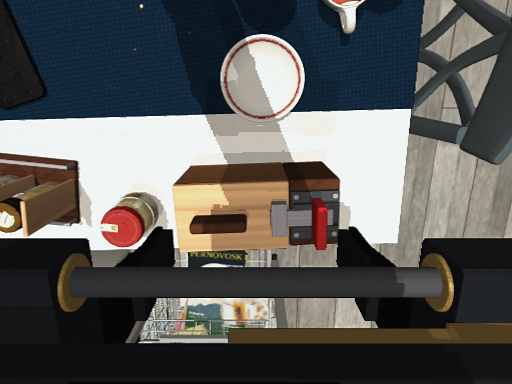

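The wrist view shows the box nearly square to the tool: lid corners at ~(174,183), (288,178), (287,247), (178,250), handle at (218,224), red tab at (319,225), mustard jar at (125,225). I'll check yaw from the edges.

```bash
python3 - <<'E'
from h import *
np.set_printoptions(precision=4,suppress=True)
c=cam('wrist')
im=cv2.imread('pics/w1.png')
for p in((174,183),(288,178),(287,247),(178,250)): print('lid',at_z(c,p,.12))
hsv=cv2.cvtColor(im,cv2.COLOR_BGR2HSV)
m=cv2.inRange(hsv,(0,170,80),(6,255,255))|cv2.inRange(hsv,(174,170,80),(180,255,255)); m[:, :280]=0
n,l,s,_=cv2.connectedComponentsWithStats(m); k=1+np.argmax(s[1:,4]); print(s[k])
pts=np.argwhere(l==k)[:,::-1].astype(np.float32); rc=cv2.minAreaRect(pts)
for p in cv2.boxPoints(rc): print('tab',p,at_z(c,p,.165))
v=hsv[205:245,180:260,2]; m2=(v<70).astype(np.uint8)
n,l,s,_=cv2.connectedComponentsWithStats(m2); k=1+np.argmax(s[1:,4]); print(s[k])
pts=np.argwhere(l==k)[:,::-1].astype(np.float32)+[180,205]
for p in cv2.boxPoints(cv2.minAreaRect(pts.astype(np.float32))): print('handle',p,at_z(c,p,.152))
for bx,yaw in (((.549,.166),.0),):
  pass
E
```

```text
lid [0.5102 0.0828 0.12  ]
lid [0.5036 0.2155 0.12  ]
lid [0.5912 0.2171 0.12  ]
lid [0.5958 0.0823 0.12  ]
[313 199  15  51 529]
tab [312.9406 199.0676] [0.5151 0.2376 0.165 ]
tab [326.3116 198.2141] [0.5141 0.2514 0.165 ]
tab [329.5307 248.647 ] [0.5715 0.2586 0.165 ]
tab [316.1597 249.5005] [0.5726 0.2441 0.165 ]
[ 11   9  56  20 862]
handle [190.7321 215.1596] [0.5382 0.1068 0.152 ]
handle [245.8936 213.4881] [0.536  0.1674 0.152 ]
handle [246.4468 231.744 ] [0.5576 0.1679 0.152 ]
handle [191.2853 233.4156] [0.5599 0.1064 0.152 ]
```

Call:
drive_tool --moves '[[[0,0,0,0,0,-0.035,0.6],[-0.021,0.023,0.02,0,0,0,0.6],[-0.021,0.023,0.03,0,0,0,0.6],[-0.021,0.022,0.04,0,0,0,0.6],[0,0,0.04,0,0,0,0.6],[0,0,0.03,0,0,0,0.6],[0,0,0.02,0,0,0,0.6],[0,0,0.012,0,0,0,0.6],[0,0,0,0,0,0,0.6]]]'

```text
time: 4.25
ee_pos: [0.5484, 0.2462, 0.1394]
eef_rot: [-0.02, 1.0, -0.001, -0.001]
ft_force: [0.1, 0.4, 0.7]
width: 0.0523
grip_force: 0.0
```

```bash
python3 - <<'E'
from h import *
np.set_printoptions(precision=4,suppress=True)
st=r.read_state(); print(st['ee_pos'],st['eef_rot'])
snap('wrist','w2.png'); c=cam('wrist',st)
for q,z in(('bolt_tab',.157),('lid_handle',.142)):
    for d in r.place_of('wrist',q)[:1]: print(q,round(d['conf'],2),np.round(d['at']),at_z(c,d['at'],z))
E
```

```text
[0.5484 0.2462 0.1394] [-0.0197  0.9998 -0.0005 -0.001 ]
bolt_tab 0.65 [257. 260.] [0.5477 0.2478 0.157 ]
lid_handle 0.56 [ 40. 248.] [0.5531 0.134  0.142 ]
```

View pics/w2.png

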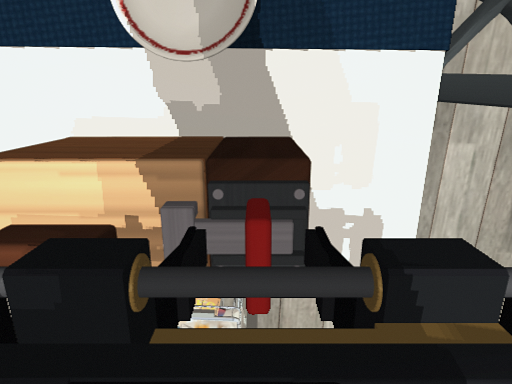

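The tab (col 258) sits between the fingers. Closing and drawing it along +y.

Call:
drive_tool --moves '[[[0,0,0,0,0,0,0],[0,0,0,0,0,0,0],[0,0,0,0,0,0,0],[0,0.008,0,0,0,0,0],[0,0.008,0,0,0,0,0],[0,0.008,0,0,0,0,0],[0,0.006,0,0,0,0,0],[0,0.004,0,0,0,0,0],[0,0,0,0,0,0,0]]]' --squeeze 15

```text
time: 5.3
ee_pos: [0.548, 0.279, 0.1408]
eef_rot: [-0.019, 1.0, -0.001, -0.0]
ft_force: [-0.8, -5.9, 4.1]
width: 0.0117
grip_force: 15.0
```

Call:
drive_tool --moves '[[[0,0.002,0,0,0,0,0],[0,0.001,0,0,0,0,0],[0,0,0,0,0,0,0]]]'

```text
time: 5.6
ee_pos: [0.548, 0.2791, 0.1406]
eef_rot: [-0.018, 1.0, -0.003, -0.001]
ft_force: [-2.8, -14.7, 7.1]
width: 0.0119
grip_force: 15.0
```

Call:
drive_tool --moves '[[[0,-0.003,0,0,0,0,0],[0,0,0,0,0,0,0.6],[0,0,0,0,0,0,0.6],[0,0,-0.03,0,0,0,0.6],[0,0,-0.03,0,0,0,0.5],[0.01,-0.036,-0.005,0,0,0,0],[0.01,-0.036,0,0,0,0,0],[0.01,-0.036,0,0,0,0,0],[0.01,-0.035,0,0,0,0,0],[0,0,0,0,0,0,0]]]'

```text
time: 6.6
ee_pos: [0.5132, 0.1313, 0.2061]
eef_rot: [-0.017, 1.0, -0.0, 0.0]
ft_force: [-0.1, -0.4, 1.0]
width: 0.0113
grip_force: 0.0
```

Call:
drive_tool --moves '[[[0,0.004,0.03,0,0,0,0],[0,0,0.03,0,0,0,0],[0,0,0.013,0,0,0,0],[0,0,0,0,0,0,0],[-0.01,0,0,0,0,0,0],[-0.012,0,0,0,0,0,0],[-0.012,0,0,0,0,0,0],[-0.015,0,0,0,0,0,0],[-0.015,0,0,0,0,0,0],[-0.015,0,0,0,0,0,0]]]'

```text
time: 7.6
ee_pos: [0.5941, 0.1435, 0.1339]
eef_rot: [-0.02, 1.0, 0.0, 0.001]
ft_force: [-2.7, -0.3, 1.4]
width: 0.0003
grip_force: 1.0
```

Call:
drive_tool --moves '[[[-0.01,0,0,0,0,0,0],[-0.01,0,0,0,0,0,0],[-0.006,0,0,0,0,0,0],[-0.004,0,0,0,0,0,0],[0,0,0,0,0,0,0]]]'

```text
time: 8.1
ee_pos: [0.6203, 0.1441, 0.1328]
eef_rot: [-0.02, 1.0, -0.0, -0.003]
ft_force: [-13.5, -1.3, 9.1]
width: 0.0006
grip_force: 6.7
```

Call:
drive_tool --moves '[[[0.015,0,0,0,0,0,0],[0.02,0,-0.02,0,0,0,0.3],[0.025,0,-0.03,0,0,0,0.75],[0.03,0,-0.03,0,0,0,0.75],[0.03,0,-0.03,0,0,0,0.75],[0.02,0,-0.02,0,0,0,0.75],[0,0,0,0,0,0,0.75],[0,0,0,0,0,0,0.75]]]'

```text
time: 8.9
ee_pos: [0.4826, 0.1387, 0.2631]
eef_rot: [-0.02, 1.0, 0.001, 0.001]
ft_force: [-0.6, 0.7, -0.3]
width: 0.0482
grip_force: 0.0
```

```bash
python3 - <<'E'
from h import *
np.set_printoptions(precision=4,suppress=True)
st=r.read_state(); print(st['ee_pos'],st['eef_rot'],st['width'])
snap('wrist','w3.png'); c=cam('wrist',st)
for q,z in(('bolt_tab',.157),('lid_handle',.142),('tea_tin',0.008),('tea_tin',.104)):
    for d in r.place_of('wrist',q)[:1]: print(q,round(d['conf'],2),np.round(d['at']),at_z(c,d['at'],z))
    for d in r.find_in('wrist',q)[:1]: print('  ',np.round(d['bbox']))
E
```

```text
[0.4826 0.1387 0.2631] [-0.0197  0.9998  0.0005  0.0008] 0.048162370471025916
   [337. 230. 409. 260.]
lid_handle 0.92 [250. 334.] [0.6381 0.1404 0.142 ]
   [197. 298. 323. 330.]
   [243. 211. 283. 267.]
   [243. 211. 283. 267.]
```

View pics/w3.png

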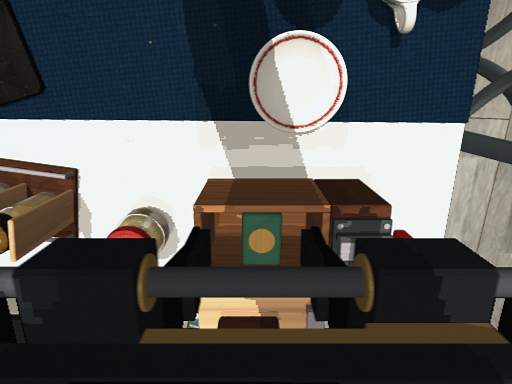

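The lid is fully open and the tin top shows at cols 243–282, rows 211–266, with a brass disc at (262,240).

```bash
python3 - <<'E'
from h import *
np.set_printoptions(precision=4,suppress=True)
c=cam('wrist'); im=cv2.imread('pics/w3.png'); hsv=cv2.cvtColor(im,cv2.COLOR_BGR2HSV)
m=cv2.inRange(hsv,(60,90,25),(95,255,255)); m[:205]=0;m[272:]=0;m[:,:230]=0;m[:,295:]=0
pts=np.argwhere(m)[:,::-1].astype(np.float32); rc=cv2.minAreaRect(pts); print(rc)
for p in cv2.boxPoints(rc): print('tin',p,at_z(c,p,.104))
m=cv2.inRange(hsv,(15,80,90),(30,255,255));m[:225]=0;m[256:]=0;m[:,:246]=0;m[:,278:]=0
p=np.argwhere(m)[:,::-1].mean(0); print(p,at_z(c,p,.104))
for q in((195,207),(331,207),(209,213),(325,210)): print(q,at_z(c,q,.112))
E
```

```text
((261.0, 238.5), (51.0, 38.0), 90.0)
tin [242. 213.] [0.5212 0.1273 0.104 ]
tin [280. 213.] [0.5197 0.1662 0.104 ]
tin [280. 264.] [0.5776 0.1696 0.104 ]
tin [242. 264.] [0.5792 0.1289 0.104 ]
[261.1503 240.4258] [0.5509 0.1482 0.104 ]
(195, 207) [0.5139 0.0808 0.112 ]
(331, 207) [0.5086 0.2157 0.112 ]
(209, 213) [0.5196 0.0946 0.112 ]
(325, 210) [0.512 0.21  0.112]
```

Call:
drive_tool --moves '[[[-0.02,0.003,0.01,0,0,0,0.75],[-0.024,0.004,0.02,0,0,0,0.75],[-0.024,0,0.03,0,0,0,0.75],[0,0,0.03,0,0,0,0.75],[0,0,0.03,0,0,0,0.75],[0,0,0.03,0,0,0,0.75],[0,0,0.025,0,0,0,0.75],[0,0,0.016,0,0,0,0.75],[0,0,0,0,0,0,0.75]]]'

```text
time: 10.25
ee_pos: [0.5484, 0.1478, 0.0693]
eef_rot: [-0.02, 1.0, -0.001, -0.002]
ft_force: [-0.2, 0.5, 0.4]
width: 0.0653
grip_force: 0.0
```

Call:
drive_tool --moves '[[[0,0,0,0,0,0,0],[0,0,0,0,0,0,0],[0,0,0,0,0,0,0],[0,0,0,0,0,0,0]]]' --squeeze 20

```text
time: 10.65
ee_pos: [0.5504, 0.1485, 0.0726]
eef_rot: [-0.02, 1.0, 0.0, 0.001]
ft_force: [0.4, -0.3, 3.1]
width: 0.0419
grip_force: 19.9
```

Call:
drive_tool --moves '[[[0,0,-0.02,0,0,0,0],[0,0,-0.035,0,0,0,0],[0,0,-0.04,0,0,0,0],[0,0,-0.035,0,0,0,0],[0.02,-0.02,0,0,0,0,0],[0.03,-0.03,0,0,0,0,0],[0.03,-0.03,0,0,0,0,0],[0.03,-0.03,0,0,0,0,0],[0.024,-0.022,0,0,0,0,0],[0.01,-0.01,0,0,0,0,0]]]'

```text
time: 11.65
ee_pos: [0.4099, -0.0012, 0.2018]
eef_rot: [-0.018, 1.0, 0.001, 0.0]
ft_force: [-0.2, -0.2, -1.7]
width: 0.0418
grip_force: 19.9
```

Call:
drive_tool --moves '[[[0,0,0.02,0,0,0,0],[0,0,0.03,0,0,0,0],[0,0,0.03,0,0,0,0],[0,0,0.025,0,0,0,0],[0,0,0.015,0,0,0,0],[0,0,0.008,0,0,0,0],[0,0,0,0,0,0,0]]]'

```text
time: 12.35
ee_pos: [0.4114, 0.0009, 0.0732]
eef_rot: [-0.02, 1.0, -0.0, -0.001]
ft_force: [-0.7, -0.2, -0.8]
width: 0.0421
grip_force: 19.9
```

```bash
python3 -c "
from h import *
s=r.read_state();print(s['ee_pos'],s['eef_rot'],s['joint_positions'],s['ft_force'])"
```

```text
[0.41138003 0.00088793 0.07321814] [-1.97558068e-02  9.99804621e-01 -2.27578385e-04 -6.12596392e-04] [-0.58106295 -0.00350877  0.47260476  2.18627691  0.00237118  0.95970192
  1.50048711] [-0.74194842 -0.20528803 -0.75858564]
```

Call:
drive_tool --moves '[[[0,0,0.004,0,0,0,0],[0,0,0.002,0,0,0,0],[0,0,0.001,0,0,0,0],[0,0,0.001,0,0,0,0],[0,0,0,0,0,0,0]]]'

```text
time: 12.85
ee_pos: [0.4122, 0.0008, 0.0664]
eef_rot: [-0.02, 1.0, 0.0, 0.001]
ft_force: [-0.4, 0.5, 3.5]
width: 0.0423
grip_force: 19.9
```

Call:
drive_tool --moves '[[[0,0,0,0,0,0,0.75],[0,0,0,0,0,0,0.75],[0,0,0,0,0,0,0.75],[0,0,0,0,0,0,0.75],[0,0,-0.02,0,0,0,0.75],[0,0,-0.04,0,0,0,0.75],[0,0,-0.04,0,0,0,0.8],[0,0,-0.04,0,0,0,1],[0,0,-0.04,0,0,0,1],[0,0,-0.02,0,0,0,1]]]'

```text
time: 13.85
ee_pos: [0.4125, 0.0008, 0.2691]
eef_rot: [-0.02, 1.0, 0.001, 0.002]
ft_force: [1.2, 0.2, -0.7]
width: 0.0837
grip_force: 0.0
```

Call:
drive_tool --moves '[[[-0.01,-0.04,-0.01,0,0,0,1],[-0.01,-0.04,-0.02,0,0,0,1],[-0.01,-0.04,-0.02,0,0,0,1],[-0.01,-0.04,-0.01,0,0,0,1],[-0.01,-0.03,0,0,0,0,1],[-0.01,-0.02,0,0,0,0,1],[0,0,0,0,0,0,1],[0,0,0,0,0,0,1]]]'

```text
time: 14.65
ee_pos: [0.4796, -0.2067, 0.3253]
eef_rot: [-0.019, 1.0, -0.0, -0.001]
ft_force: [-0.1, -0.0, 1.2]
width: 0.0872
grip_force: 0.0
```

```bash
python3 - <<'E'
from h import *
np.set_printoptions(precision=4,suppress=True)
st=r.read_state(); print(st['ee_pos'],st['eef_rot'],st['width'])
snap('wrist','w4.png'); c=cam('wrist',st)
for q,z in(('cork_pad',.011),('rack',0),('spice_a',.008),('tea_tin',.002)):
    for d in r.place_of('wrist',q)[:2]: print(q,round(d['conf'],2),np.round(d['at']),at_z(c,d['at'],z))
    for d in r.find_in('wrist',q)[:1]: print('  ',np.round(d['bbox']))
E
```

```text
[ 0.4796 -0.2067  0.3253] [-0.0192  0.9998 -0.0001 -0.0006] 0.08718358526319753
cork_pad 0.56 [227. 191.] [ 0.5405 -0.2462  0.011 ]
   [209. 169. 246. 210.]
rack 0.8 [264. 190.] [ 0.5401 -0.1908  0.    ]
   [185. 153. 346. 247.]
spice_a 0.68 [302. 205.] [ 0.5583 -0.131   0.008 ]
spice_a 0.64 [265. 194.] [ 0.5437 -0.1889  0.008 ]
   [291. 192. 330. 243.]
tea_tin 0.57 [402. 110.] [ 0.4131 -0.0001  0.002 ]
```

View pics/w4.png

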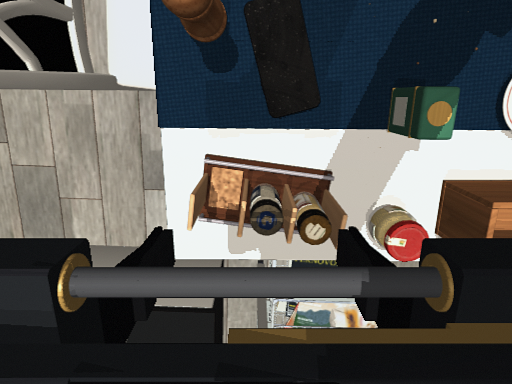

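The wrist view shows the tin upright on the runner (425,112), both jars in the bays, and the cork pad at ~(226,188) between the first two dividers. I'll fit the rack yaw and pad position.

```bash
python3 - <<'E'
from h import *
np.set_printoptions(precision=4,suppress=True)
c=cam('wrist'); im=cv2.imread('pics/w4.png')
cv2.imwrite('pics/w4c.png',cv2.resize(im[145:245,180:355],None,fx=4.5,fy=4.5,interpolation=cv2.INTER_CUBIC))
def model(x,y,yaw):
    M=R.from_euler('z',yaw).as_matrix()
    return lambda p: proj(c,M@np.array(p)+[x,y,0])
for z,p in((.008,(206,155)),(.008,(333,172))): print(at_z(c,p,z))
# overlay hypothesis
x,y,yaw=.5475,-.189,-.125
f=model(x,y,yaw); big=cv2.imread('pics/w4c.png')
def line(P,col):
    q=[((f(p)-[180,145])*4.5).astype(int) for p in P]
    for a,b in zip(q,q[1:]+q[:1]): cv2.line(big,tuple(map(int,a)),tuple(map(int,b)),col,1)
line([(-.05,-.095,.008),(.05,-.095,.008),(.05,.095,.008),(-.05,.095,.008)],(255,255,0))
line([(-.031,-.083,.011),(.031,-.083,.011),(.031,-.037,.011),(-.031,-.037,.011)],(0,255,0))
for yy in(-.09,-.03,.03,.09): line([(-.023,yy-.003,.122),(.023,yy-.003,.122),(.023,yy+.003,.122),(-.023,yy+.003,.122)],(255,0,255))
cv2.imwrite('pics/w4o.png',big)
print('pad centre',R.from_euler('z',yaw).apply([0,-.06,0])+[x,y,0])
hsv=cv2.cvtColor(im,cv2.COLOR_BGR2HSV)
print(hsv[112,405],hsv[112,440])
m=cv2.inRange(hsv,(60,90,25),(95,255,255)); m[:,:415]=0;m[:80]=0;m[142:]=0;m[:,465:]=0
m=cv2.morphologyEx(m,cv2.MORPH_CLOSE,np.ones((25,25)))
rc=cv2.minAreaRect(np.argwhere(m)[:,::-1].astype(np.float32)); print(rc)
for p in cv2.boxPoints(rc): print('tin',p,at_z(c,p,.098))
E
```

```text
[ 0.4886 -0.2768  0.008 ]
[ 0.5066 -0.0892  0.008 ]
pad centre [ 0.54   -0.2485  0.    ]
[30 23 90] [ 18 157 156]
((437.0, 112.0), (52.0, 44.0), 90.0)
tin [415.  86.] [ 0.3856 -0.0302  0.098 ]
tin [459.  86.] [0.3836 0.0191 0.098 ]
tin [459. 138.] [0.441  0.0312 0.098 ]
tin [415. 138.] [ 0.4431 -0.0201  0.098 ]
```

View pics/w4o.png

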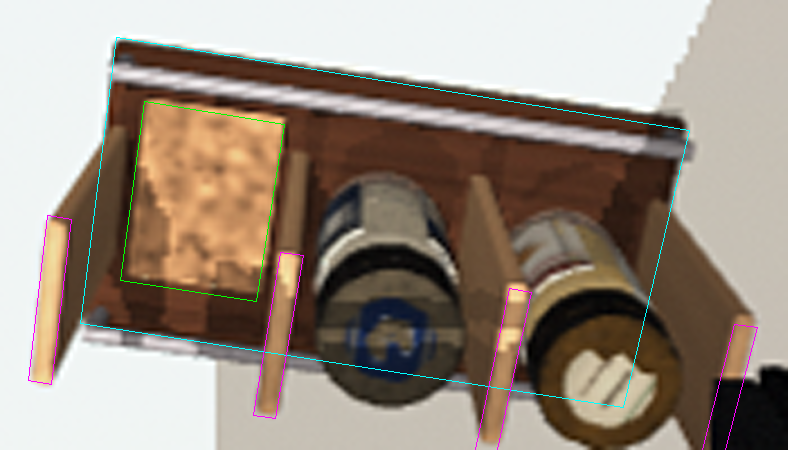

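The overlay matches the rack well: yaw ≈ −0.11, pad centre ≈ (0.539, −0.2475). Going back over the tin, then turning 90°.

Call:
drive_tool --moves '[[[0.009,0.03,0,0,0,0,1],[0.012,0.04,0,0,0,0,1],[0.012,0.04,0.01,0,0,0,1],[0.012,0.04,0.01,0,0,0,1],[0.009,0.04,0.01,0,0,0,1],[0.005,0.02,0.02,0,0,0,1],[0,0,0,0,0,-0.14,1],[0,0,0,0,0,-0.14,1],[0,0,0,0,0,-0.14,1],[0,0,0,0,0,-0.14,1]]]'

```text
time: 16.1
ee_pos: [0.4126, 0.0008, 0.2758]
eef_rot: [-0.298, 0.955, 0.0, 0.0]
ft_force: [-0.2, 0.1, 0.1]
width: 0.0869
grip_force: 0.0
```

Call:
drive_tool --moves '[[[0,0,0,0,0,-0.14,1],[0,0,0,0,0,-0.14,1],[0,0,0,0,0,-0.14,1],[0,0,0,0,0,-0.14,1],[0,0,0,0,0,-0.14,1],[0,0,0,0,0,-0.14,1],[0,0,0,0,0,-0.14,1],[0,0,0,0,0,-0.03,1],[0,0,0,0,0,0,1]]]'

```text
time: 17.0
ee_pos: [0.4104, 0.0005, 0.2834]
eef_rot: [-0.671, 0.742, -0.005, 0.005]
ft_force: [0.7, 0.0, 0.3]
width: 0.0871
grip_force: 0.0
```

```bash
python3 -c "
from h import *
np.set_printoptions(precision=4,suppress=True)
s=r.read_state();M=R.from_quat(s['eef_rot']).as_matrix();d=np.array([.4122,.0008,.0666])-s['ee_pos']
print(s['ee_pos'],s['joint_positions'],s['width']);print(M);print('tool shift',M.T@d)"
```

```text
[0.4104 0.0005 0.2834] [-1.2232 -0.4468  0.8431  1.9222  0.3351  1.5187  2.596 ] 0.08709519395593572
[[-0.0997 -0.9949  0.0131]
 [-0.995   0.0997 -0.0007]
 [-0.0006 -0.0131 -0.9999]]
tool shift [-0.0003  0.001   0.2168]
```

Turn direction ran joint 7 to its limit; I'll take the other half turn instead.

Call:
drive_tool --moves '[[[0,0,0,0,0,0.14,1],[0,0,0,0,0,0.14,1],[0,0,0,0,0,0.14,1],[0,0,0,0,0,0.14,1],[0,0,0,0,0,0.14,1],[0,0,0,0,0,0.14,1],[0,0,0,0,0,0.14,1],[0,0,0,0,0,0.14,1],[0,0,0,0,0,0.14,1],[0,0,0,0,0,0.14,1]]]'

```text
time: 18.0
ee_pos: [0.4104, -0.0005, 0.2831]
eef_rot: [-0.03, 1.0, -0.002, 0.006]
ft_force: [-0.0, 0.5, 0.4]
width: 0.0873
grip_force: 0.0
```

Call:
drive_tool --moves '[[[0,0,0,0,0,0.14,1],[0,0,0,0,0,0.14,1],[0,0,0,0,0,0.14,1],[0,0,0,0,0,0.14,1],[0,0,0,0,0,0.14,1],[0,0,0,0,0,0.14,1],[0,0,0,0,0,0.14,1],[0,0,0,0,0,0.14,1],[0,0,0,0,0,0.14,1],[0,0,0,0,0,0.14,1]]]'

```text
time: 19.0
ee_pos: [0.4104, -0.0004, 0.2829]
eef_rot: [0.621, 0.784, 0.002, 0.006]
ft_force: [0.4, 0.2, -0.3]
width: 0.0868
grip_force: 0.0
```

```bash
cat > st.py <<'E'
from h import *
import sys
np.set_printoptions(precision=4,suppress=True)
x,y,z,yaw=map(float,sys.argv[1:])   # wanted TCP and tin yaw; tool y along -x' (tool x along +y)
s=r.read_state();M=R.from_quat(s['eef_rot']).as_matrix()
G=np.array([[-np.sin(yaw),np.cos(yaw),0],[np.cos(yaw),np.sin(yaw),0],[0,0,-1]]).T
print(s['ee_pos'],s['joint_positions'],s['width'],s['ft_force']);print(M)
rv=R.from_matrix(M.T@G).as_rotvec(); print('turn',rv,'shift before turn',M.T@(np.array([x,y,z])-s['ee_pos']),'after',G.T@(np.array([x,y,z])-s['ee_pos']))
E
python3 st.py .4122 .0008 .0666 .04
```

```text
[ 0.4104 -0.0004  0.2829] [-0.6673 -0.2485  0.4658  1.9084  0.1175  1.4461  0.0043] 0.08682119863983728 [ 0.3896  0.2319 -0.3256]
[[-0.2295  0.9732  0.0119]
 [ 0.9733  0.2296 -0.0035]
 [-0.0061  0.0108 -0.9999]]
turn [0.0113 0.0051 0.1916] shift before turn [ 0.0021 -0.0003  0.2163] after [0.0011 0.0018 0.2163]
```

Call:
drive_tool --moves '[[[0,0,0,0.011,0.005,0.1,1],[0.001,0.002,0,0,0,0.092,1],[0,0,0.03,0,0,0,1],[0,0,0.04,0,0,0,1],[0,0,0.04,0,0,0,1],[0,0,0,0,0,0,1]]]'

```text
time: 19.6
ee_pos: [0.4094, 0.0001, 0.1691]
eef_rot: [0.691, 0.723, -0.003, -0.002]
ft_force: [-1.0, 0.3, 0.8]
width: 0.0876
grip_force: 0.0
```

```bash
python3 st.py .4122 .0008 .0666 .04; python3 - <<'E'
from h import *
snap('wrist','w5.png')
E
```

```text
[0.4094 0.0001 0.1691] [-0.6405 -0.1493  0.4922  2.078   0.0772  1.2037 -0.1359] 0.08760281380940049 [-0.9889  0.3001  0.7777]
[[-0.0453  0.9989 -0.0069]
 [ 0.999   0.0453 -0.0028]
 [-0.0025 -0.0071 -1.    ]]
turn [-0.0071  0.0025  0.0053] shift before turn [0.0008 0.0036 0.1025] after [0.0006 0.0028 0.1025]
```

View pics/w5.png

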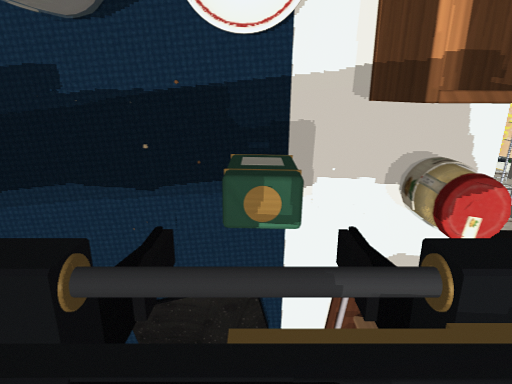

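```bash
python3 - <<'E'
from h import *
c=cam('wrist'); im=cv2.imread('pics/w5.png'); hsv=cv2.cvtColor(im,cv2.COLOR_BGR2HSV)
m=cv2.inRange(hsv,(12,100,90),(30,255,255));m[:182]=0;m[224:]=0;m[:,:240]=0;m[:,288:]=0
p=np.argwhere(m)[:,::-1]; print(p.min(0),p.max(0),at_z(c,(p.min(0)+p.max(0))/2,.098))
for q in((223,171),(302,171),(302,228),(223,228)): print(at_z(c,q,.098))
E
```

```text
[244 186] [281 221] [0.41641296 0.00071173 0.098     ]
[0.38643666 0.02421719 0.098     ]
[0.44381617 0.02685391 0.098     ]
[ 0.44758059 -0.01756263  0.098     ]
[ 0.38723481 -0.0203792   0.098     ]
```

The tin is upright between the open fingers at (263,203), centred about 5 mm further in x. Descending and gripping its narrow ends.

Call:
drive_tool --moves '[[[0.001,0.005,0.02,-0.007,0.002,0.005,1],[0,0,0.03,0,0,0,1],[0,0,0.03,0,0,0,1],[0,0,0.02,0,0,0,1],[0,0,0,0,0,0,1],[0,0,0,0,0,0,0],[0,0,0,0,0,0,0],[0,0,0,0,0,0,0],[0,0,0,0,0,0,0]]]' --squeeze 20

```text
time: 20.55
ee_pos: [0.4183, 0.0025, 0.0742]
eef_rot: [0.692, 0.722, 0.004, 0.002]
ft_force: [-2.0, 0.1, 0.5]
width: 0.0629
grip_force: 0.6
```

```bash
python3 st.py .539 -.2475 .22 -.11
```

```text
[0.4183 0.0025 0.0742] [-0.6407  0.0008  0.5341  2.1802 -0.0024  0.9516 -0.063 ] 0.06288940499637033 [-1.9729  0.1461  0.4628]
[[-0.0421  0.9991  0.0089]
 [ 0.9991  0.0421  0.0025]
 [ 0.0021  0.009  -1.    ]]
turn [ 0.0088 -0.0028  0.1521] shift before turn [-0.2545  0.1113 -0.1454] after [-0.2352  0.1474 -0.1458]
```

Call:
drive_tool --moves '[[[0,0,0,0,0,0,0],[0,0,0,0,0,0,0],[0,0,0,0,0,0,0]]]'

```text
time: 20.85
ee_pos: [0.4183, 0.0024, 0.074]
eef_rot: [0.692, 0.722, 0.004, 0.002]
ft_force: [-2.1, 0.6, 6.9]
width: 0.0607
grip_force: 19.6
```

```bash
python3 st.py .539 -.2475 .22 -.11
```

```text
[0.4183 0.0024 0.074 ] [-0.6408  0.0014  0.5343  2.1802 -0.0025  0.9514 -0.0629] 0.06074373166596246 [-2.134   0.5807  6.9221]
[[-0.0421  0.9991  0.0086]
 [ 0.9991  0.0421  0.0022]
 [ 0.0019  0.0086 -1.    ]]
turn [ 0.0085 -0.0025  0.1522] shift before turn [-0.2545  0.1113 -0.1456] after [-0.2352  0.1474 -0.146 ]
```

Call:
drive_tool --moves '[[[0,0,-0.02,0,0,0,0],[0,0,-0.04,0,0,0,0],[0,0,-0.05,0,0,0.05,0],[0,0,-0.036,0,0,0.05,0],[0,0,0,0,0,0.05,0],[-0.025,0.016,0,0,0,0,0],[-0.035,0.022,0,0,0,0,0],[-0.035,0.022,0,0,0,0,0],[-0.035,0.022,0,0,0,0,0],[-0.035,0.022,0,0,0,0,0]]]'

```text
time: 21.85
ee_pos: [0.503, -0.1746, 0.2199]
eef_rot: [0.744, 0.668, 0.004, 0.002]
ft_force: [1.3, 0.4, -1.5]
width: 0.061
grip_force: 19.6
```

Call:
drive_tool --moves '[[[-0.03,0.02,0,0,0,0,0],[-0.025,0.015,0,0,0,0,0],[-0.013,0.008,0,0,0,0,0],[0,0,0,0,0,0,0],[0,0,0,0,0,0,0]]]'

```text
time: 22.35
ee_pos: [0.5376, -0.2451, 0.2195]
eef_rot: [0.744, 0.668, 0.003, 0.002]
ft_force: [0.3, 0.5, -2.4]
width: 0.0611
grip_force: 19.6
```

```bash
python3 st.py .539 -.2475 .083 -.11; python3 - <<'E'
from h import *
np.set_printoptions(precision=4,suppress=True)
snap('scene','s6.png'); snap('wrist','w6.png')
a=cv2.imread('pics/s6.png')[140:300,280:430]; b=cv2.imread('pics/w6.png')
cv2.imwrite('pics/c6.png',np.hstack([cv2.resize(a,(380,405),interpolation=cv2.INTER_CUBIC),cv2.resize(b,(400,300))[0:300] if 0 else cv2.copyMakeBorder(cv2.resize(b,(420,315)),0,90,0,0,cv2.BORDER_CONSTANT)]))
E
```

```text
[ 0.5376 -0.2451  0.2195] [-0.2995  0.3138  0.8094  1.6019 -0.2378  1.3209  0.4352] 0.06106394193494849 [ 0.2981  0.5456 -2.3609]
[[ 0.1081  0.9941  0.007 ]
 [ 0.9941 -0.1081  0.0019]
 [ 0.0027  0.0067 -1.    ]]
turn [ 0.0067 -0.0027  0.0017] shift before turn [-0.0026  0.0008  0.1365] after [-0.0022  0.0017  0.1365]
```

View pics/c6.png

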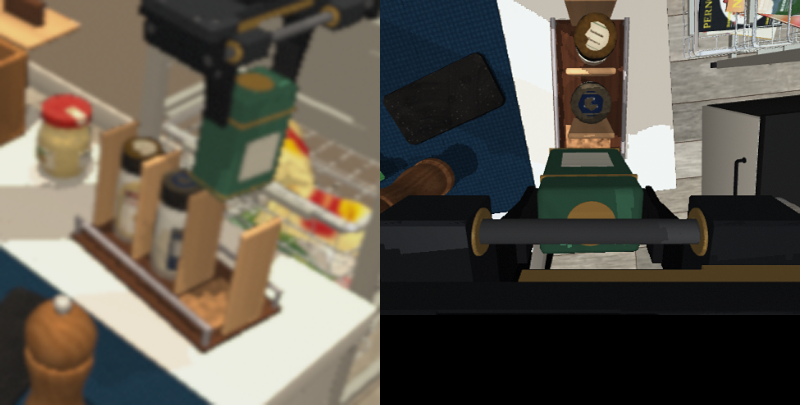

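The scene crop shows the tin over the empty bay, above the front dividers. The wrist view shows the rack bars parallel to the tool, so yaw is right. Checking tin centre against divider positions numerically.

```bash
python3 - <<'E'
from h import *
np.set_printoptions(precision=4,suppress=True)
c=cam('wrist'); im=cv2.imread('pics/w6.png'); hsv=cv2.cvtColor(im,cv2.COLOR_BGR2HSV)
g=cv2.inRange(hsv,(60,90,25),(95,255,255)); 
rows=np.where((g[:,230:290]>0).sum(1)>20)[0]; print('green rows',rows.min(),rows.max())
M=R.from_euler('z',-.11).as_matrix(); o=np.array([.539,-.2475,0])
for yy in (.027,.033,.087,.093):
  print('divider edge px',yy,proj(c,M@[-.023,yy,.122]+o),proj(c,M@[.023,yy,.122]+o))
for y in(-.021,0,.021):
  print('tin top px',proj(c,M@[0,y,.2435]+np.array([.5376,-.2451,0])))
col=(hsv[60:175,258]).astype(int)
print([(i+60,*v) for i,v in enumerate(col)][::2])
E
```

```text
green rows 182 307
divider edge px 0.027 [227.3401 166.4322] [284.9989 166.5152]
divider edge px 0.033 [227.1877 158.9867] [285.2082 159.0804]
divider edge px 0.087 [225.7249  87.519 ] [287.2161  87.7226]
divider edge px 0.093 [225.5515  79.0464] [287.4541  79.2638]
tin top px [254.9848 309.5476]
tin top px [255.1104 270.6246]
tin top px [255.2456 228.6845]
[(60, np.int64(21), np.int64(61), np.int64(187)), (62, np.int64(17), np.int64(179), np.int64(80)), (64, np.int64(16), np.int64(171), np.int64(82)), (66, np.int64(15), np.int64(171), np.int64(79)), (68, np.int64(15), np.int64(171), np.int64(61)), (70, np.int64(16), np.int64(140), np.int64(40)), (72, np.int64(15), np.int64(43), np.int64(12)), (74, np.int64(10), np.int64(55), np.int64(28)), (76, np.int64(18), np.int64(50), np.int64(86)), (78, np.int64(17), np.int64(80), np.int64(83)), (80, np.int64(9), np.int64(143), np.int64(59)), (82, np.int64(12), np.int64(138), np.int64(70)), (84, np.int64(15), np.int64(120), np.int64(176)), (86, np.int64(15), np.int64(118), np.int64(181)), (88, np.int64(15), np.int64(121), np.int64(171)), (90, n
[... 1428 characters left out ...]
, np.int64(18), np.int64(85), np.int64(45)), (150, np.int64(21), np.int64(69), np.int64(37)), (152, np.int64(14), np.int64(121), np.int64(97)), (154, np.int64(14), np.int64(122), np.int64(94)), (156, np.int64(14), np.int64(122), np.int64(94)), (158, np.int64(14), np.int64(121), np.int64(95)), (160, np.int64(13), np.int64(122), np.int64(94)), (162, np.int64(14), np.int64(120), np.int64(134)), (164, np.int64(15), np.int64(121), np.int64(184)), (166, np.int64(14), np.int64(121), np.int64(147)), (168, np.int64(14), np.int64(126), np.int64(127)), (170, np.int64(14), np.int64(136), np.int64(172)), (172, np.int64(14), np.int64(133), np.int64(178)), (174, np.int64(14), np.int64(132), np.int64(206))]
```

```bash
python3 - <<'E'
from h import *
np.set_printoptions(precision=4,suppress=True)
c=cam('wrist'); im=cv2.imread('pics/w6.png'); hsv=cv2.cvtColor(im,cv2.COLOR_BGR2HSV).astype(int)
print('col205',[(i,*map(int,hsv[i,205])) for i in range(176,262,3)])
d=(hsv[...,0]>12)&(hsv[...,0]<30)&(hsv[...,1]>90)&(hsv[...,2]>70)
for rr in range(234,268,3):
    x=np.where(d[rr,215:305])[0]+215; print(rr,len(x),x.min() if len(x) else 0,x.max() if len(x) else 0)
E
```

```text
col205 [(176, 26, 9, 240), (179, 26, 7, 241), (182, 28, 14, 236), (185, 26, 16, 239), (188, 30, 15, 232), (191, 62, 38, 87), (194, 76, 151, 32), (197, 76, 121, 40), (200, 73, 110, 44), (203, 73, 104, 44), (206, 74, 101, 43), (209, 73, 104, 44), (212, 60, 78, 49), (215, 34, 92, 58), (218, 75, 104, 44), (221, 74, 103, 42), (224, 75, 104, 44), (227, 74, 116, 44), (230, 75, 113, 54), (233, 74, 112, 64), (236, 73, 110, 67), (239, 74, 113, 68), (242, 74, 113, 68), (245, 73, 112, 66), (248, 74, 112, 66), (251, 74, 112, 64), (254, 73, 111, 62), (257, 73, 108, 64), (260, 73, 113, 63)]
234 0 0 0
237 0 0 0
240 0 0 0
243 0 0 0
246 17 250 266
249 32 242 273
252 41 238 278
255 47 234 280
258 52 232 283
261 55 230 284
264 57 229 285
267 0 0 0
```

Tin is centred on the TCP; the dividers appear ~2.4 mm further towards −y, so I correct by that and lower slowly.

Call:
drive_tool --moves '[[[-0.004,0.002,0,0,0,0,0],[0,0,0.01,0,0,0,0],[0,0,0.015,0,0,0,0],[0,0,0.015,0,0,0,0],[0,0,0.015,0,0,0,0],[0,0,0.015,0,0,0,0],[0,0,0,0,0,0,0]]]'

```text
time: 23.15
ee_pos: [0.5388, -0.2488, 0.1472]
eef_rot: [0.744, 0.668, 0.002, 0.0]
ft_force: [0.6, -1.0, -1.8]
width: 0.0609
grip_force: 19.6
```

```bash
python3 st.py .5387 -.2496 .083 -.11
```

```text
[ 0.5388 -0.2488  0.1472] [-0.265   0.3867  0.7817  1.6824 -0.2949  1.1907  0.4821] 0.06086317267105205 [ 0.6489 -0.9807 -1.789 ]
[[ 0.1076  0.9942  0.0042]
 [ 0.9942 -0.1076  0.0027]
 [ 0.0032  0.0039 -1.    ]]
turn [ 0.0039 -0.0032  0.0022] shift before turn [-0.001  -0.0002  0.0642] after [-0.0008  0.      0.0642]
```

Tin foot is ~75 mm up, well inside the dividers, with no contact force. Continuing down.

Call:
drive_tool --moves '[[[-0.001,0,0.015,0,0,0,0],[0,0,0.015,0,0,0,0],[0,0,0.012,0,0,0,0],[0,0,0.01,0,0,0,0],[0,0,0.006,0,0,0,0],[0,0,0.003,0,0,0,0],[0,0,0,0,0,0,0]]]'

```text
time: 23.85
ee_pos: [0.5403, -0.2504, 0.0887]
eef_rot: [0.744, 0.668, 0.003, 0.002]
ft_force: [-0.4, 0.9, -1.7]
width: 0.0607
grip_force: 19.6
```

Call:
drive_tool --moves '[[[0,0,0.003,0,0,0,0],[0,0,0.002,0,0,0,0],[0,0,0.001,0,0,0,0],[0,0,0,0,0,0,0]]]'

```text
time: 24.25
ee_pos: [0.5406, -0.2505, 0.0835]
eef_rot: [0.744, 0.668, 0.004, 0.002]
ft_force: [-2.9, 1.5, 3.2]
width: 0.0612
grip_force: 19.6
```

Call:
drive_tool --moves '[[[0,0,0.001,0,0,0,0],[0,0,0,0,0,0,1],[0,0,0,0,0,0,1],[0,0,0,0,0,0,1],[0,0,0,0,0,0,1],[0,0,0,0,0,0,1]]]'

```text
time: 24.85
ee_pos: [0.5405, -0.2503, 0.0819]
eef_rot: [0.744, 0.668, 0.004, 0.002]
ft_force: [-0.0, 0.8, -0.4]
width: 0.0856
grip_force: 0.0
```

Call:
drive_tool --moves '[[[0,0,-0.01,0,0,0,1],[0,0,-0.03,0,0,0,1],[0,0,-0.04,0,0,0,1],[0,0,-0.04,0,0,0,1],[0,0,-0.04,0,0,0,1],[-0.03,0,-0.03,0,0,0,1],[-0.03,0,-0.02,0,0,0,1],[0,0,0,0,0,0,1],[0,0,0,0,0,0,1]]]'

```text
time: 25.75
ee_pos: [0.532, -0.3112, 0.2924]
eef_rot: [0.745, 0.667, 0.004, 0.002]
ft_force: [0.3, 1.7, -0.8]
width: 0.087
grip_force: 0.0
```

```bash
python3 - <<'E'
from h import *
snap('scene','s7.png'); snap('wrist','w7.png')
a=cv2.imread('pics/s7.png')[110:290,220:430]; b=cv2.imread('pics/w7.png')
cv2.imwrite('pics/c7.png',np.hstack([cv2.resize(a,(400,343),interpolation=cv2.INTER_CUBIC),cv2.copyMakeBorder(cv2.resize(b,(400,300)),0,43,0,0,cv2.BORDER_CONSTANT)]))
np.set_printoptions(precision=4,suppress=True)
st=r.read_state();print(st['ee_pos'],st['ft_force']);c=cam('wrist',st)
for d in r.place_of('wrist','tea_tin')[:1]: print(d,at_z(c,d['at'],.011))
E
```

```text
[ 0.5324 -0.3093  0.2912] [0.2642 0.7347 0.8106]
{'at': [249.7, 109.4], 'conf': 0.74} [ 0.534  -0.2471  0.011 ]
```

View pics/c7.png

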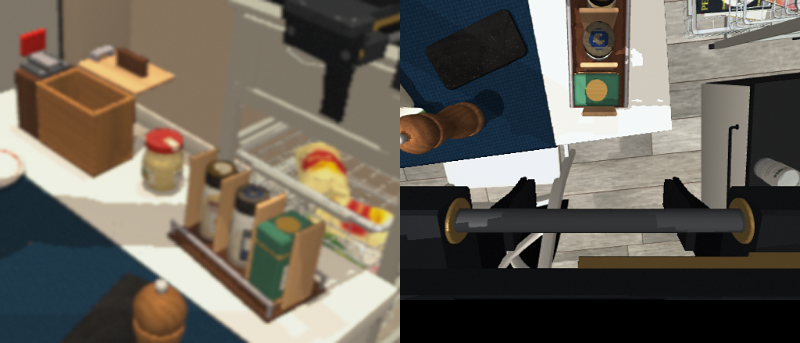

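The tin stands squarely in the bay, the lid is open, the bolt is drawn, and the jars and mustard are unmoved. The gripper is clear of everything, so I'm handing in.

```bash
python3 -c "
from bench import r
print(r.close_job())"
```

```text
the job is handed in; nothing more can be done
None
```

The job is handed in: bolt drawn, lid open, and the tin stood on the runner, regripped by its ends and lowered gently onto the cork pad; the last pictures show it upright there and nothing else in view disturbed (the mug was out of frame), and no verdict was returned.

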